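# Scoop up the cuvettes and put them on the scale

### The job

Weigh the batch of three loose cuvettes: take the flat steel scoop by its handle, push it along the worktop so that all three cuvettes ride up into it against the aluminium stop, lift them clear, and set the loaded scoop down level on the middle of the scale's steel pan, then let go. Do not touch the cuvettes with the gripper, and leave the petri dish, the timer and the tally counter where they are.

Things in the scene. Friction and masses are not known exactly. Their poses are not given: they have to be found in the camera images.
- scoop: Flat steel scoop, loose, about 0.25 kg. Origin: under the middle of its pan, on the underside; +x to the open lip, z up. Pan from x -46 (back wall 25 high) to +45 mm (lip), 140 wide, 134 between its side walls, at most 22 high. Sharp lip, ramping to the slippery 2.5 mm floor in 27 mm; keep it down on the worktop. Black handle bar along x, -52 to -125 mm, 20 x 20 mm, 30 to 50 above the underside.
- scoop_handle (a point): Grip point of the scoop: centre of the handle bar, 85 mm behind the scoop's origin and 40 mm above its underside; axes as the scoop's (bar along x, pinch across y).
- scoop_lip (a point): Middle of the scoop's lip edge, at the underside, 45 mm in front of the scoop's origin.
- stop: Fixed bench stop: bare aluminium angle bolted to the worktop. Origin: at worktop level, in the middle of its working face; that face is vertical, looks to its -x, 260 mm long (y) and 45 mm high. Upright 6 mm thick, its foot lies behind it to x = +44 mm.
- cuvette_0: White plastic cuvette lying on its side, 13 x 45 x 12 mm (x, y, z), 10 to 20 g; long axis along its y; origin at the centre of its underside. One of three alike, side by side within 95 mm of the stop's face and 70 mm of its middle.
- cuvette_1: As cuvette_0.
- cuvette_2: As cuvette_0.
- pan_centre (a point): Centre of the top face of the bench scale's flat steel pan, 84.5 mm above the worktop. The pan is about 174 mm in x and 197 mm in y and does not move; the scale's housing with keys and display, up to 67 mm high, reaches 167 mm from this point towards the robot.
- petri: Closed Petri dish with a brownish disc, 60 mm across, 15 mm high, lying loose in front of the scale; origin at the centre of its underside.
- timer: White laboratory timer, 42 x 68 x 54 mm, standing loose in front of the flat white instrument left of the scale; origin at the centre of its underside.
- tally: White hand tally counter, 58 x 64 x 20 mm, lying loose between the scale and the stop; origin at the centre of its underside.
Mind the look-alikes: they are no part of the job. What is shaped like the cuvette_1 but brown is not meant.

How it is judged:
On the way, in this order (a step that is already met when the one before it is completed fails the run):
1. the scoop or a cuvette is pushed against the stop (contact force between any of scoop, cuvette_0, cuvette_1, cuvette_2 and stop above 0.1 N), for 0.05 s.
2. all three cuvettes lie in the scoop and the scoop is lifted clear of the worktop (x of cuvette_0 in the frame of scoop between -0.046 and 0.045 m and y of cuvette_0 in the frame of scoop between -0.067 and 0.067 m and z of cuvette_0 in the frame of scoop between -0.002 and 0.04 m and x of cuvette_1 in the frame of scoop between -0.046 and 0.045 m and y of cuvette_1 in the frame of scoop between -0.067 and 0.067 m and z of cuvette_1 in the frame of scoop between -0.002 and 0.04 m and x of cuvette_2 in the frame of scoop between -0.046 and 0.045 m and y of cuvette_2 in the frame of scoop between -0.067 and 0.067 m and z of cuvette_2 in the frame of scoop between -0.002 and 0.04 m and height (world z) of scoop above 0.05 m), for 0.2 s.
At the end, for the whole second after the job is handed in: The scoop rests level (0.08 rad) on the scale's pan, its origin within 45 mm of the pan's centre and 8 mm of its height; the middle of each of the three cuvettes lies over the scoop's floor between its walls; all released and at rest (x of cuvette_0 in the frame of scoop between -0.046 and 0.045 m and y of cuvette_0 in the frame of scoop between -0.067 and 0.067 m and z of cuvette_0 in the frame of scoop between -0.002 and 0.04 m and x of cuvette_1 in the frame of scoop between -0.046 and 0.045 m and y of cuvette_1 in the frame of scoop between -0.067 and 0.067 m and z of cuvette_1 in the frame of scoop between -0.002 and 0.04 m and x of cuvette_2 in the frame of scoop between -0.046 and 0.045 m and y of cuvette_2 in the frame of scoop between -0.067 and 0.067 m and z of cuvette_2 in the frame of scoop between -0.002 and 0.04 m and horizontal distance between scoop and pan_centre below 0.045 m and z of scoop in the frame of pan_centre between -0.006 and 0.008 m and angle between scoop's own z axis and vertical below 0.08 rad and linear speed of each of scoop, cuvette_0, cuvette_1, cuvette_2 below 0.02 m/s and contact force between the fingers and scoop below 0.2 N); the robot touches nothing.
It fails at once if the gripper touches a cuvette (contact force between the fingers and cuvette_0 above 0.5 N or contact force between the fingers and cuvette_1 above 0.5 N or contact force between the fingers and cuvette_2 above 0.5 N).
It fails at once if the petri dish, timer or tally counter is moved more than 30 mm (distance of any of petri, timer, tally from where it was at the start of the episode above 0.03 m).
It also fails if it takes over 51 s, if anything falls off the work surface, if the arm or the gripper's body presses on something with over 40 N, if the wrist force passes 120 N, or if a joint passes its speed limit or range.

### The arm

A 6-joint arm with a two-finger parallel gripper is mounted at the origin on a cart in front of the work surface, level with it; the furniture and walls round the work are solid. World frame = base frame: x ahead of the robot, y to its left, z up, the work surface at z = 0. Lengths are in m, angles in rad, forces in N, time in s.
With the tool pointing down it reaches from about 0.375 to 0.9 m from the base axis. Payload 3.1 kg.
Tool frame: the origin (TCP) lies at the very end of the fingers, on their centre line; the grasp point (between the pads) lies 19 mm behind it (manip.tcp_to_grasp is the distance from the TCP to the grasp point, in m); z points along the fingers, y is the line along which they close (so a half turn about z gives the same grasp; the last joint's range is limited). The gripper opens to 85 mm and grips with 20 to 120 N. Pads are 22 mm wide; open, the fingers measure 114 mm over their backs; the gripper's body (76 mm by 85 mm) begins 54 mm behind the grasp point. The pads swing forward as they close: fully open they stand 13 mm farther back than shut.
Start: joints at [1.079, 0.527, 1.433, -0, 1.181, -0.178], TCP at [0.193, 0.594, 0.231] pointing down, gripper open.
Joint ranges: [-3.08, 3.08], [-0.75, 2.2], [0.22, 2.44], [-1.43, 4.57], [0, 2.65], [-2.85, 2.85]. Speed limits (rad/s): [2.79, 2.79, 3.14, 3.14, 3.14, 3.14].

### API

Orientations are given as a unit quaternion [x, y, z, w].
In Python, from station import manip gives the robot as it stands. The module is installed in compiled form; this text tells all that it offers.
- The arm moves only by the tool step_arm, never from a script. Its argument "commands" is one flat list of numbers, 6 for each row, row after row: the shift along the tool's x, y, z in m, then the turn, a rotation vector about the tool's x, y, z in degrees. A call has exactly 10 rows; each row is the pose to reach, as a shift and turn from the pose commanded when the call began, along the tool's axes at that moment; what a row does not reach only later rows make up. A row lasts 1/10 s, in which the tool goes at most 50 mm and 8.59 degrees, less where a joint would pass 70% of its speed; a pose out of reach is approached as far as the arm can. A call with a gripper value outside its range is refused whole. "jaw" is the opening in per cent of the stroke, from 0 (shut) to 100 (fully open), set as the call begins (left out, the last holds). The fingers move at their own pace and stop on an object; "grip_force" is the grip in N (left out, the last holds). Time passes only in rows, so rows that repeat a pose let the fingers close, or fill a call up. It gives the time, the measured TCP pose, the force, the opening and the grip force at its end, in the units of the state.
- manip.sense(): the state, without advancing time (a new reading comes with each control period).
- manip.snapshot(name): name is "scene" or "top" or "wrist"; returns a dict with "pixels" (420x560x3 uint8, blue, green, red), "fx", "fy", "cx", "cy" (pixels), "k1" (the pictures are not rectified: a ray, as slopes to the right and down, at radius r is drawn at 1 + k1 r^2 times it, then the intrinsics apply), "R" (3x3) and "t" (3): a world point X has camera coordinates R X + t; the wrist camera has in their place "mount" (4x4, takes a point from camera to tool coordinates, whose origin is the TCP and whose axes are the flange's). Camera axes: x right, y down, z forward; pixel columns grow to the right and rows downward; lengths in m; the calibration is good to about 2 mm. A picture is of the moment at which its call begins: read the wrist's pose just before it. There is no depth.
- manip.sign_off(): hands the job in; it is judged then, once.
The state is a dict: "t": time; "q": joint angles; "qd": joint speeds; "tau": joint torques, N m; "tcp_pos": TCP position; "tool_rot": TCP orientation; "force": force on the tool from outside, world axes, zero at the start; "ft_torque": the same for the moment, N m; "finger_gap": opening from 0.0 (shut) to 1.0 (fully open); "gripper_force": force on a finger pad.
Only numpy, scipy, OpenCV 4.12 (cv2) and the standard library are available. Lean on these libraries where they do the work, as an engineer would, in place of code of your own. Each camera call takes 0.05 s, during which the arm holds its last target. There are 200 camera calls.

## Working session

There is one attempt and no reset: what is moved stays moved. The work goes in short steps, Python scripts to look and compute and a tool call to move; the robot and the scene stay as the last step left them, time stands still between calls to the robot, and variables do not carry over. Pictures are saved under pics/ and viewed, at most 10 in all, crops included, and the job is handed in when it is done.

Besides the shell and the picture viewer there is one more tool, called as name(argument=value, ...) on one line, values as JSON. step_arm: Moves the arm, as the interface text tells. Its arguments: {"type":"object","properties":{"commands":{"type":"array","items":{"type":"number"}},"jaw":{"type":"number"},"grip_force":{"type":"number"}},"required":["commands"]}

```bash
mkdir -p pics
cat > h.py <<'E'
import numpy as np,cv2,pickle
from station import manip
from scipy.spatial.transform import Rotation as Ro
def snap(n,f=None):
    s=manip.sense(); d=manip.snapshot(n)
    if n=="wrist":
        T=np.eye(4);T[:3,:3]=Ro.from_quat(s["tool_rot"]).as_matrix();T[:3,3]=s["tcp_pos"]
        M=T@np.array(d["mount"]); d["R"]=M[:3,:3].T; d["t"]=-M[:3,:3].T@M[:3,3]
    if f: cv2.imwrite("pics/%s.png"%f,d["pixels"]); pickle.dump(d,open("pics/%s.pkl"%f,"wb"))
    return d
def ray(d,u,v):
    K=np.array([[d["fx"],0,d["cx"]],[0,d["fy"],d["cy"]],[0,0,1.]])
    p=cv2.undistortPoints(np.array([[[u,v]]],float),K,np.array([d["k1"],0,0,0.]))[0,0]
    R=np.array(d["R"]);return -R.T@np.array(d["t"]), R.T@np.array([p[0],p[1],1])
def onz(d,u,v,z):
    o,r=ray(d,u,v);return o+r*(z-o[2])/r[2]
def proj(d,X):
    c=np.array(d["R"])@np.array(X)+np.array(d["t"]);x,y=c[:2]/c[2];k=1+d["k1"]*(x*x+y*y)
    return d["fx"]*x*k+d["cx"],d["fy"]*y*k+d["cy"]
E
python3 - <<'E'
from h import *
s=manip.sense();print(s)
a=snap("scene","scene0");b=snap("top","top0");print(a["k1"],b["k1"],b["t"],b["R"])
E
```

```text
{'t': 0.0, 'q': array([ 1.07847997e+00,  5.28501477e-01,  1.43389780e+00, -1.06370606e-05,
        1.18138581e+00, -1.78487483e-01]), 'qd': array([ 0.00178821, -0.0012574 ,  0.00065726,  0.00031972, -0.00165907,
        0.00036114]), 'tau': array([ 1.17937023e-03, -4.42351770e+01, -1.78027940e+01, -1.60580703e-04,
        8.39119573e-03,  4.83783040e-06]), 'tcp_pos': array([0.19256478, 0.59384745, 0.23031335]), 'tool_rot': array([ 1.56269207e-01,  9.87713892e-01, -1.03674967e-03, -3.56173351e-04]), 'force': array([-0.29353763, -0.76960365,  0.06706219]), 'ft_torque': array([-0.01724781,  0.0045797 , -0.01887072]), 'gripper_force': 0.0, 'finger_gap': 1.002975047684252}
-0.046836677146297544 -0.1704840891373441 [-0.15881863  0.52568813  1.1332335 ] [[ 0.04627159 -0.99892205  0.00369965]
 [-0.9771521  -0.04603167 -0.20749663]
 [ 0.20744326  0.00598608 -0.97822874]]
```

View pics/scene0.png

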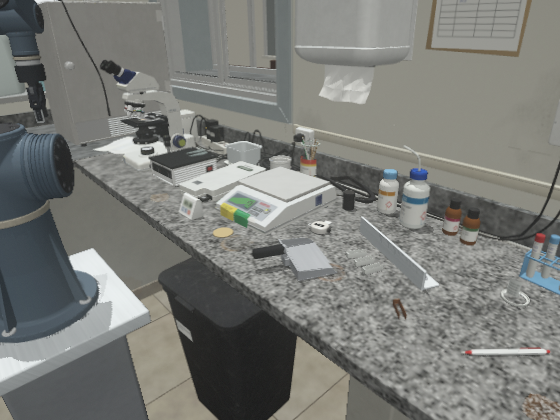

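View pics/top0.png

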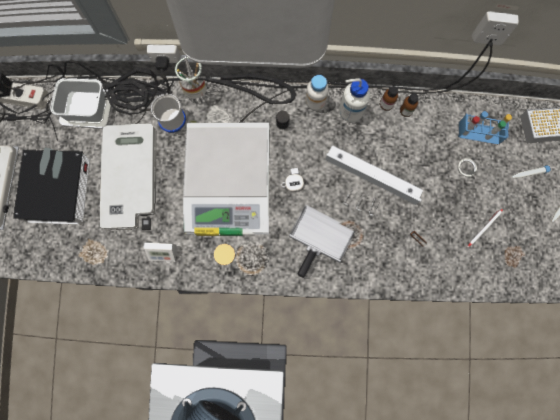

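The scene view shows the scoop at (300,258), the stop at (398,255) and cuvettes near (365,262). The top view shows the scoop at (322,234), its handle at (307,263), the stop at (375,174), the scale pan at (227,160), the tally at (294,183) and the petri at (224,254). The brown look-alikes are at (418,238). I'll enlarge both views to confirm the cuvettes.

Run:
```python
import cv2,numpy as np
a=cv2.imread("pics/top0.png")[140:285,270:440];b=cv2.imread("pics/scene0.png")[205:325,230:450]
a=cv2.resize(a,None,fx=4,fy=4,interpolation=cv2.INTER_CUBIC);b=cv2.resize(b,None,fx=3.6,fy=3.6,interpolation=cv2.INTER_CUBIC)
cv2.imwrite("pics/ct.png",a);cv2.imwrite("pics/cs.png",b)
```

```text
(no output)
```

View pics/ct.png

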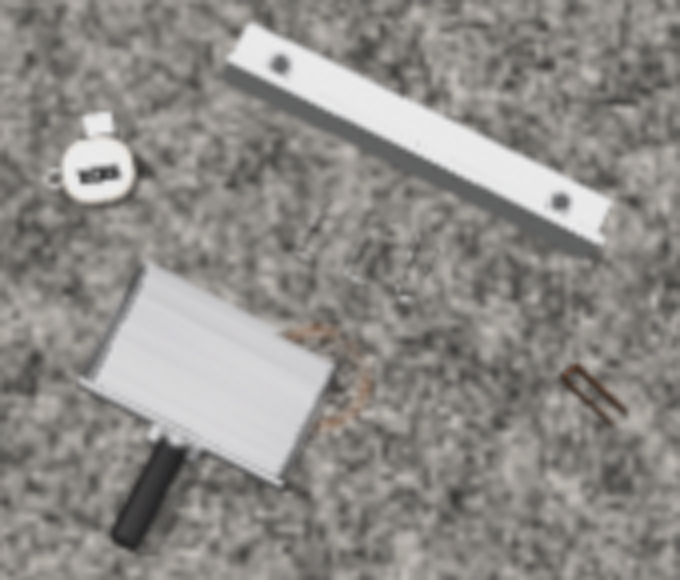

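View pics/cs.png

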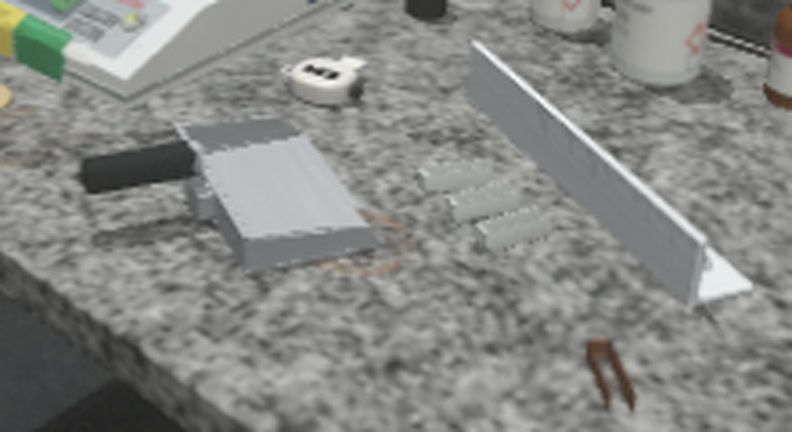

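In the enlarged crops the three white cuvettes lie at ct (315,235), (362,255) and (408,275), and at cs (460,175), (490,200) and (515,228). They sit side by side in front of the stop. The brown pair at ct (592,393) is the look-alike and is excluded.

Run:
```python
from h import *
t=pickle.load(open("pics/top0.pkl","rb"));s=pickle.load(open("pics/scene0.pkl","rb"))
T=lambda x,y,z:onz(t,270+x/4-.4,140+y/4-.4,z).round(4)[:2]
S=lambda x,y,z:onz(s,230+x/3.6-.4,205+y/3.6-.4,z).round(4)[:2]
print("cam",-t["R"].T@t["t"],t["fx"])
print("lip",T(148,264,0),T(333,366,0),"| scene right",S(380,243,0))
print("handle end",T(125,540,.05),"start",T(175,450,.05))
print("back wall top",T(82,380,.025),T(282,486,.025))
print("stop bottom",T(228,70,0),T(598,257,0),"scene",S(473,92,0),S(692,302,0))
print("cuv top",[T(*p,.006) for p in((315,235),(362,255),(408,275))])
print("cuv scene",[S(*p,.006) for p in((457,177),(487,202),(515,229))])
hsv=cv2.cvtColor(t["pixels"],cv2.COLOR_BGR2HSV)
print("tally",T(97,172,.02))
for n,p in dict(panTL=(187,123),panTR=(270,123),panBL=(184,197),panBR=(269,198)).items(): print(n,onz(t,*p,.0845).round(4)[:2])
print("petri",onz(t,224,254,.015)[:2], "stop top z45 scene",S(473,42,.045),S(703,240,.045))
```

```text
cam [ 0.2859444  -0.14123276  1.21822766] 496.0874569212099
lip [ 0.5558 -0.2021] [ 0.4961 -0.3201] | scene right [ 0.4987 -0.32  ]
handle end [ 0.3782 -0.1921] start [ 0.4327 -0.2196]
back wall top [ 0.4761 -0.1633] [ 0.4169 -0.2868]
stop bottom [ 0.6861 -0.2494] [ 0.574 -0.49 ] scene [ 0.6911 -0.2424] [ 0.5801 -0.4786]
cuv top [array([ 0.5781, -0.3065]), array([ 0.5666, -0.3364]), array([ 0.5551, -0.3658])]
cuv scene [array([ 0.5829, -0.3114]), array([ 0.573 , -0.3423]), array([ 0.561 , -0.3718])]
tally [ 0.6086 -0.1673]
panTL [0.7306 0.1016]
panTR [ 0.7389 -0.1019]
panBL [0.5443 0.0917]
panBR [ 0.5511 -0.1091]
petri [ 0.4221611  -0.00443764] stop top z45 scene [ 0.6807 -0.2462] [ 0.5751 -0.4808]
```

step_arm(commands=[-0.334,-0.358,0,0,0,8.8,-0.334,-0.358,0,0,0,8.8,-0.334,-0.358,0,0,0,8.8,-0.334,-0.358,0,0,0,8.8,-0.334,-0.358,0,0,0,8.8,-0.334,-0.358,0,0,0,8.8,-0.334,-0.358,0,0,0,8.8,-0.334,-0.358,0,0,0,8.8,-0.334,-0.358,0,0,0,8.8,-0.334,-0.358,0,0,0,8.8], jaw=100, grip_force=100)

```text
t: 1.1
tcp_pos: [0.4008, 0.1485, 0.2313]
tool_rot: [0.232, 0.973, -0.0, 0.0]
force: [0.4, -0.9, 0.3]
finger_gap: 0.995
gripper_force: 0.0
```

```bash
cat >> h.py <<'E'
def to(x,y,z,yaw=None,pitch=0):
    """shift in tool axes to world point; turn about tool z for closing line at world angle yaw (deg, mod 180)"""
    s=manip.sense();R=Ro.from_quat(s["tool_rot"]).as_matrix()
    d=R.T@(np.array([x,y,z])-s["tcp_pos"]);a=np.degrees(np.arctan2(R[1,1],R[0,1]))
    print("t",round(s["t"],2),"tcp",s["tcp_pos"].round(4),"q",s["q"].round(2),"shift",d.round(4),"closing",a.round(2),"turnz",None if yaw is None else -(((yaw-a)+90)%180-90),"tilt z",R[:,2].round(3),"F",s["force"].round(1),"gap",s["finger_gap"],s["gripper_force"])
E
python3 -c "
from h import *
to(.408,-.206,.15,63.2)"
```

```text
t 1.1 tcp [0.4008 0.1485 0.2313] q [ 0.09  0.26  1.9  -0.    0.98 -1.01] shift [-0.1666 -0.313   0.0814] closing 63.14 turnz -0.055800291393964585 tilt z [ 0. -0. -1.] F [ 0.4 -0.9  0.3] gap 0.9951365025677819 0.0
```

step_arm(commands=[-0.166,-0.313,0.04,0,0,0,-0.166,-0.313,0.04,0,0,0,-0.166,-0.313,0.04,0,0,0,-0.166,-0.313,0.04,0,0,0,-0.166,-0.313,0.04,0,0,0,-0.166,-0.313,0.04,0,0,0,-0.166,-0.313,0.04,0,0,0,-0.166,-0.313,0.04,0,0,0,-0.166,-0.313,0.04,0,0,0,-0.166,-0.313,0.04,0,0,0])

```text
t: 2.1
tcp_pos: [0.4065, -0.202, 0.191]
tool_rot: [0.232, 0.973, 0.001, -0.001]
force: [-0.5, 0.4, -0.2]
finger_gap: 1.0
gripper_force: 0.0
```

```bash
python3 -c "
from h import *
to(.408,-.206,.021,63.2);d=snap('wrist','w1');print(d['R'],d['t'])"
```

```text
t 2.1 tcp [ 0.4065 -0.202   0.191 ] q [-0.71  0.36  1.89  0.    0.89 -1.81] shift [-0.0036 -0.0031  0.17  ] closing 63.23 turnz 0.028460521857184062 tilt z [-0.002  0.002 -1.   ] F [-0.5  0.4 -0.2] gap 1.0002898173635355 0.0
[[ 4.51303551e-01  8.92370389e-01  4.39853102e-04]
 [ 8.57769656e-01 -4.33940545e-01  2.75548217e-01]
 [ 2.46081940e-01 -1.23978596e-01 -9.61287151e-01]] [-0.00230857 -0.46037611  0.21429131]
```

View pics/w1.png

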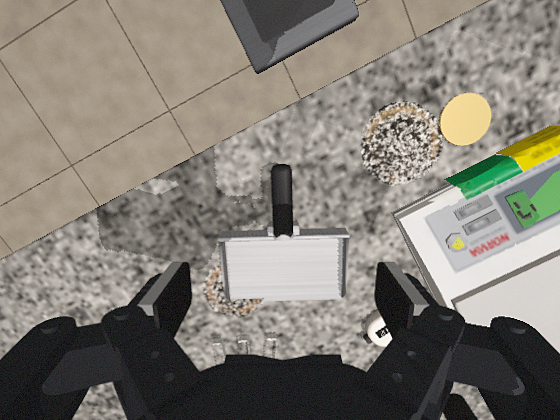

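The wrist view shows the handle bar from (282,165) to (284,235), the lip from (230,302) to (345,297), and the three cuvettes near (218,350), (243,348) and (271,348).

Run:
```python
from h import *
d=pickle.load(open("pics/w1.pkl","rb"))
print("cam",-d["R"].T@d["t"],d["fx"],d["k1"])
P=lambda u,v,z:onz(d,u,v,z)[:2].round(4)
hs=cv2.cvtColor(d["pixels"],cv2.COLOR_BGR2HSV)
m=((hs[...,2]<45)*255).astype(np.uint8);m[:150]=0;m[240:]=0;m[:,:255]=0;m[:,310:]=0
for v in(175,190,205,220):
    x=np.where(m[v])[0];print(v,x.min(),x.max(),P(x.min(),v,.05),P(x.max(),v,.05))
print("handle far",P(282,165,.05),"lip",P(230,302,0),P(345,297,0),"back",P(219,239,.025),P(349,236,.025))
print("cuv near ends top",P(218,343,.012),P(243,343,.012),P(271,341,.012))
```

```text
cam [ 0.34320531 -0.17114822  0.33285231] 311.17079354497235 -0.010692448297517658
175 272 290 [ 0.3803 -0.2009] [ 0.3878 -0.1862]
190 272 291 [ 0.3928 -0.2074] [ 0.4007 -0.1916]
205 273 291 [ 0.406  -0.2131] [ 0.4136 -0.198 ]
220 273 292 [ 0.4191 -0.2199] [ 0.4273 -0.2038]
handle far [ 0.3763 -0.1886] lip [ 0.5018 -0.3232] [ 0.5587 -0.1957] back [ 0.4188 -0.2848] [ 0.4777 -0.1609]
cuv near ends top [ 0.5392 -0.3591] [ 0.553  -0.3317] [ 0.5658 -0.2998]
```

step_arm(commands=[-0.006,-0.001,0.04,0,0,-1.8,-0.006,-0.001,0.08,0,0,-1.8,-0.006,-0.001,0.12,0,0,-1.8,-0.006,-0.001,0.14,0,0,-1.8,-0.006,-0.001,0.155,0,0,-1.8,-0.006,-0.001,0.165,0,0,-1.8,-0.006,-0.001,0.17,0,0,-1.8,-0.006,-0.001,0.17,0,0,-1.8,-0.006,-0.001,0.17,0,0,-1.8,-0.006,-0.001,0.17,0,0,-1.8])

```text
t: 3.15
tcp_pos: [0.4126, -0.2072, 0.0221]
tool_rot: [0.216, 0.976, -0.0, 0.001]
force: [0.3, 0.6, 1.0]
finger_gap: 0.999
gripper_force: 0.0
```

step_arm(commands=[0,0,0,0,0,0,0,0,0,0,0,0,0,0,0,0,0,0,0,0,0,0,0,0,0,0,0,0,0,0,0,0,0,0,0,0,0,0,0,0,0,0,0,0,0,0,0,0,0,0,0,0,0,0,0,0,0,0,0,0], jaw=0, grip_force=100)

```text
t: 4.15
tcp_pos: [0.4122, -0.207, 0.0215]
tool_rot: [0.216, 0.976, -0.0, 0.0]
force: [-0.7, 0.0, 5.2]
finger_gap: 0.215
gripper_force: 97.4
```

Run:
```python
from h import *
to(.411,-.2055,.021,65)
d=snap("wrist","w2");s=snap("scene","s2");t=snap("top","t2")
a=cv2.resize(s["pixels"][205:325,230:450],(560,306));
cv2.imwrite("pics/m2.png",np.vstack([a,d["pixels"][160:420]]))
```

```text
t 4.15 tcp [ 0.4122 -0.207   0.0215] q [-0.71  0.71  1.99  0.    0.44 -1.84] shift [0.0017 0.0008 0.0005] closing 65.02 turnz 0.015940227863993073 tilt z [ 0. -0. -1.] F [-0.7  0.   5.2] gap 0.21494686949384895 97.4362063407898
```

View pics/m2.png

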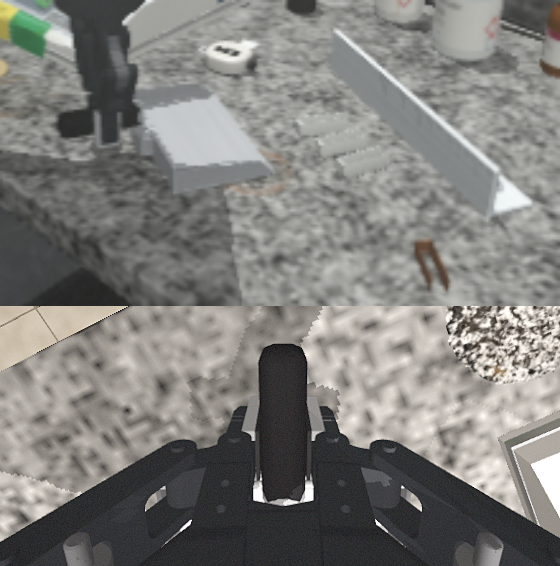

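step_arm(commands=[0,-0.015,0,0,0,0,0,-0.03,0,0,0,0,0,-0.045,0,0,0,0,0,-0.053,0,0,0,0,0,-0.053,0,0,0,0,-0.01,-0.053,0,0,0,0,-0.02,-0.053,0,0,0,0,-0.03,-0.053,0,0,0,0,-0.037,-0.053,0,0,0,0,-0.04,-0.053,0,0,0,0])

```text
t: 5.3
tcp_pos: [0.4253, -0.2711, 0.0216]
tool_rot: [0.216, 0.976, 0.001, -0.001]
force: [-4.7, 1.8, 10.4]
finger_gap: 0.218
gripper_force: 98.4
```

Run:
```python
from h import *
to(.411,-.2055,.021,65)
s=snap("scene","s3");t=snap("top","t3")
cv2.imwrite("pics/m3.png",np.vstack([cv2.resize(s["pixels"][205:325,260:450],(475,300)),cv2.resize(t["pixels"][160:280,280:470],(475,300))]))
```

```text
t 5.3 tcp [ 0.4253 -0.2711  0.0216] q [-0.79  0.73  1.88 -0.    0.54 -1.92] shift [0.0406 0.0535 0.0007] closing 65.07 turnz 0.06668644327733375 tilt z [-0.002  0.002 -1.   ] F [-4.7  1.8 10.4] gap 0.21808602784630252 98.36310267448425
```

View pics/m3.png

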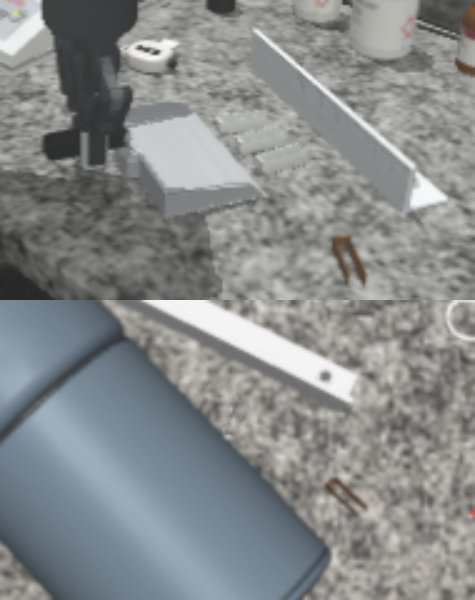

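The lip is squarely in front of the three cuvettes (at (225,122), (262,140) and (285,158) in the upper half). The top view is blocked by the arm. Pushing.

step_arm(commands=[-0.009,0,0,0,0,0,-0.018,0,0,0,0,0,-0.027,0,0,0,0,0,-0.036,0,0,0,0,0,-0.045,0,0,0,0,0,-0.053,0,0,0,0,0,-0.061,0,0,0,0,0,-0.069,0,0,0,0,0,-0.077,0,0,0,0,0,-0.084,0,0,0,0,0])

```text
t: 6.4
tcp_pos: [0.5009, -0.3063, 0.0217]
tool_rot: [0.216, 0.976, 0.001, -0.002]
force: [-5.6, 1.5, 10.1]
finger_gap: 0.216
gripper_force: 98.4
```

Run:
```python
from h import *
to(.411,-.2055,.021,65)
s=snap("scene","s4")
cv2.imwrite("pics/m4.png",cv2.resize(s["pixels"][205:305,290:450],(800,500),interpolation=cv2.INTER_CUBIC))
```

```text
t 6.4 tcp [ 0.5009 -0.3063  0.0217] q [-0.74  0.78  1.66 -0.    0.7  -1.87] shift [0.1241 0.0535 0.0012] closing 65.06 turnz 0.056858197627292384 tilt z [-0.003  0.002 -1.   ] F [-5.6  1.5 10.1] gap 0.2158243275552223 98.43510031700134
```

View pics/m4.png

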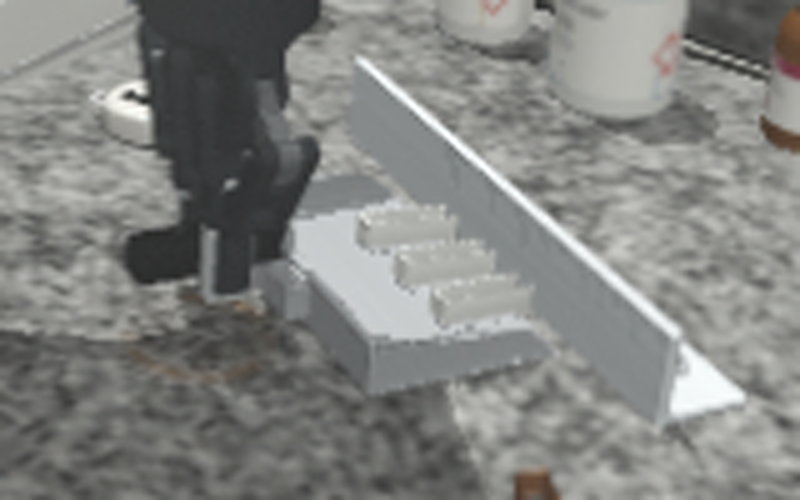

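All three cuvettes are on the scoop, at (405,225), (445,262) and (485,297), just short of the stop. I'll continue slowly.

step_arm(commands=[-0.003,0,0,0,0,0,-0.005,0,0,0,0,0,-0.007,0,0,0,0,0,-0.009,0,0,0,0,0,-0.01,0,0,0,0,0,-0.011,0,0,0,0,0,-0.012,0,0,0,0,0,-0.012,0,0,0,0,0,-0.012,0,0,0,0,0,-0.012,0,0,0,0,0])

```text
t: 7.45
tcp_pos: [0.5068, -0.309, 0.0217]
tool_rot: [0.216, 0.976, 0.002, -0.007]
force: [-14.5, 3.7, 16.0]
finger_gap: 0.216
gripper_force: 100.0
```

The lip is pressed against the stop at 15 N. I'll relieve that and tilt the lip up about the scoop's back edge, so the cuvettes slide to the rear.

step_arm(commands=[0.0023,0,0.0006,0,-1,0,0.0046,0,0.0012,0,-2,0,0.0064,0,0.0018,0,-3,0,0.0067,0,0.0024,0,-4,0,0.007,0,0.003,0,-5,0,0.0073,0,0.0036,0,-6,0,0.0076,0,0.0042,0,-7,0,0.0079,0,0.0048,0,-8,0,0.0082,0,0.0054,0,-9,0,0.0085,0,0.006,0,-10,0])

```text
t: 8.45
tcp_pos: [0.5106, -0.311, 0.0207]
tool_rot: [0.215, 0.972, -0.022, 0.092]
force: [7.4, 7.0, 33.7]
finger_gap: 0.213
gripper_force: 107.2
```

Run:
```python
from h import *
to(.411,-.2055,.021,65)
s=snap("scene","s5")
cv2.imwrite("pics/m5.png",cv2.resize(s["pixels"][205:305,290:450],(800,500),interpolation=cv2.INTER_CUBIC))
```

```text
t 8.45 tcp [ 0.5106 -0.311   0.0207] q [-0.76  0.76  1.78  0.14  0.42 -2.02] shift [ 0.1323  0.0536 -0.0256] closing 65.03 turnz 0.03237281771309597 tilt z [ 0.169 -0.081 -0.982] F [ 7.4  7.  33.7] gap 0.21331808361659313 107.20398545265198
```

View pics/m5.png

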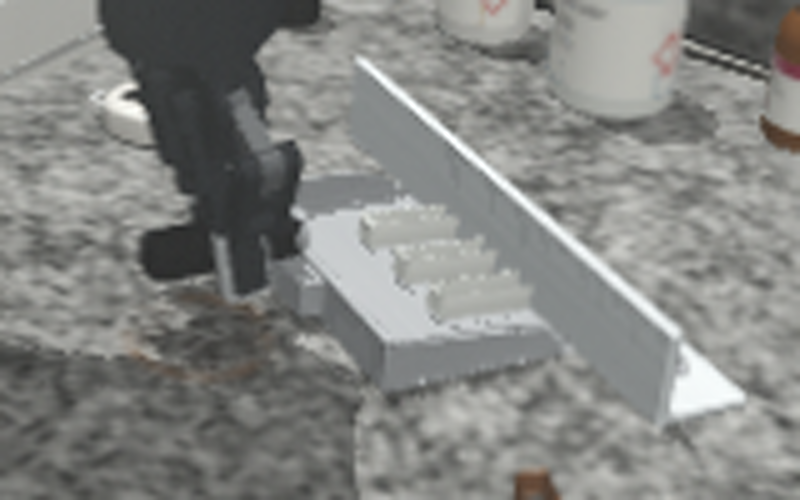

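The cuvettes lie against the stop on the scoop, at (410,225), (445,262) and (480,295). The scoop still looks flat, so the pads swivelled on the bar. I'll lift slowly with a little more tilt, keeping the stop right in front of the lip.

step_arm(commands=[0,0,-0.0012,0,-0.6,0,0,0,-0.0024,0,-1.2,0,0,0,-0.0036,0,-1.8,0,0,0,-0.0048,0,-2.4,0,0,0,-0.006,0,-3,0,0,0,-0.0072,0,-3.6,0,0,0,-0.0084,0,-4.2,0,0,0,-0.0096,0,-4.8,0,0,0,-0.0108,0,-5.4,0,0,0,-0.012,0,-6,0])

```text
t: 9.5
tcp_pos: [0.5033, -0.308, 0.0271]
tool_rot: [0.214, 0.967, -0.03, 0.136]
force: [-0.5, 0.1, -2.5]
finger_gap: 0.215
gripper_force: 102.5
```

Run:
```python
from h import *
s=manip.sense();print(s["ft_torque"].round(2))
to(.411,-.2055,.021,65)
s=snap("scene","s6")
o=pickle.load(open("pics/s5.pkl","rb"))
def g(d):
    # scoop side-wall (right, near camera) lower outline: dump gray columns near lip
    a=cv2.cvtColor(d["pixels"],cv2.COLOR_BGR2GRAY)
    return a
# track patches between s5 and s6
p=np.array([[290+x/5,205+y/5] for x,y in((385,385),(388,345),(556,350),(360,240),(398,275),(432,310),(145,250))],np.float32).reshape(-1,1,2)
q,st,e=cv2.calcOpticalFlowPyrLK(g(o),g(s),p,None,winSize=(13,13))
for a,b,f in zip(p[:,0],q[:,0],st[:,0]): print(a.round(1),(b-a).round(1),f)
```

```text
[0.22 0.33 0.03]
t 9.5 tcp [ 0.5033 -0.308   0.0271] q [-0.79  0.74  1.87  0.35  0.28 -2.24] shift [ 0.1237  0.0539 -0.0292] closing 65.01 turnz 0.014261442456344753 tilt z [ 0.25  -0.117 -0.961] F [-0.5  0.1 -2.5] gap 0.2149688308369012 102.49656200408936
[367. 282.] [-4.5 -2.3] 1
[367.6 274. ] [-3.3 -3.2] 1
[401.2 275. ] [ 0.2 -5.1] 1
[362. 253.] [-1.7 -4.6] 1
[369.6 260. ] [-1.8 -4.5] 1
[376.4 267. ] [-1.8 -4.1] 1
[319. 255.] [-4.6 -0.5] 1
```

Run:
```python
from h import *
d=pickle.load(open("pics/s6.pkl","rb"))
u=np.array([.906,-.423,0]);w=np.array([0,0,1.])
def mv(px,dp,z):
    X=onz(d,*px,z);J=np.array([np.subtract(proj(d,X+.01*a),proj(d,X))/10 for a in(u,w)]).T
    return np.linalg.solve(J,dp).round(1), X.round(3)
for px,dp,z in(((367,282),(-4.5,-2.3),0),((401.2,275),(.2,-5.1),0),((362,253),(-1.7,-4.6),.01),((376.4,267),(-1.8,-4.1),.01),((319,255),(-4.6,-.5),.04)): print(px,mv(px,dp,z))
```

```text
(367, 282) (array([-11.2,   8.4]), array([ 0.519, -0.389,  0.   ]))
(401.2, 275) (array([-1.4, 13.3]), array([ 0.591, -0.424,  0.   ]))
(362, 253) (array([-5.5, 13.3]), array([ 0.589, -0.322,  0.01 ]))
(376.4, 267) (array([-5.6, 11.6]), array([ 0.565, -0.378,  0.01 ]))
(319, 255) (array([-10.6,   3.4]), array([ 0.477, -0.292,  0.04 ]))
```

step_arm(commands=[-0.0005,0,-0.0024,0,-0.6,0,-0.001,0,-0.0048,0,-1.2,0,-0.0015,0,-0.0072,0,-1.8,0,-0.002,0,-0.0096,0,-2.4,0,-0.0025,0,-0.012,0,-3,0,-0.003,0,-0.0144,0,-3.6,0,-0.0035,0,-0.0168,0,-4.2,0,-0.004,0,-0.0192,0,-4.8,0,-0.0045,0,-0.0216,0,-5.4,0,-0.005,0,-0.024,0,-6,0])

```text
t: 10.55
tcp_pos: [0.5017, -0.3073, 0.0517]
tool_rot: [0.212, 0.958, -0.042, 0.187]
force: [0.1, -0.9, -2.3]
finger_gap: 0.219
gripper_force: 102.4
```

Run:
```python
from h import *
to(.411,-.2055,.021,65)
s=snap("scene","s7")
cv2.imwrite("pics/m7.png",cv2.resize(s["pixels"][185:305,270:460],(792,500),interpolation=cv2.INTER_CUBIC))
```

```text
t 10.55 tcp [ 0.5017 -0.3073  0.0517] q [-0.81  0.7   1.95  0.78  0.2  -2.69] shift [ 0.1276  0.054  -0.0185] closing 65.01 turnz 0.013608651526013205 tilt z [ 0.34  -0.159 -0.927] F [ 0.1 -0.9 -2.3] gap 0.21938316426739374 102.44212746620178
```

View pics/m7.png

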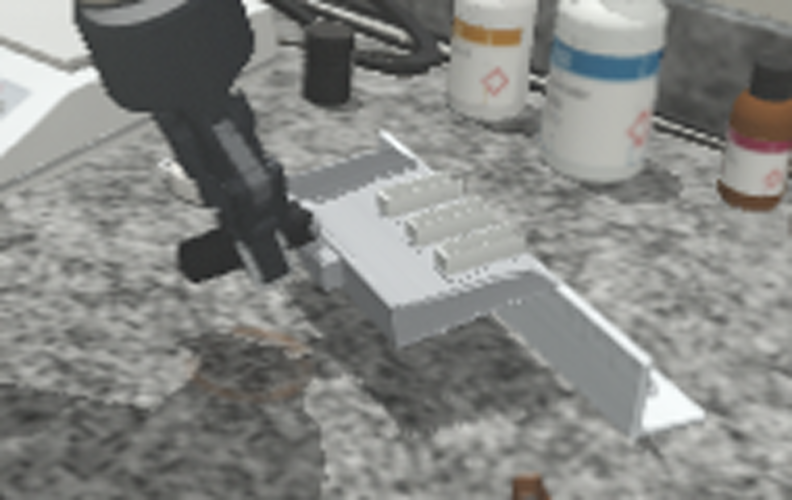

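The scoop is lifted with all three cuvettes inside, at (420,195), (450,220) and (480,248). I'll measure its actual tilt from the near side wall: back-bottom corner (397,346) to lip corner (~550,272).

Run:
```python
from h import *
v=np.array([.423,.906,0]);u=np.array([.906,-.423,0]);so=np.array([.633,-.365,0])
def pl(d,px,l):
    o,r=ray(d,*px);X=o+r*((v@so+l)-v@o)/(v@r);return (u@(X-so)*1000).round(1),(X[2]*1000).round(1)
d=pickle.load(open("pics/s7.pkl","rb"));f=792/190
for p in((397,346),(390,308),(550,275),(540,262)): print(p,pl(d,(270+p[0]/f-.4,185+p[1]/f-.4),-.0725))
d=pickle.load(open("pics/s5.pkl","rb"))
for p in((386,390),(560,353),(388,345)): print("s5",p,pl(d,(290+p[0]/5-.4,205+p[1]/5-.4),-.0725))
```

```text
(397, 346) (np.float64(-103.4), np.float64(39.3))
(390, 308) (np.float64(-109.1), np.float64(62.0))
(550, 275) (np.float64(-21.8), np.float64(62.9))
(540, 262) (np.float64(-28.6), np.float64(71.6))
s5 (386, 390) (np.float64(-95.4), np.float64(0.8))
s5 (560, 353) (np.float64(-12.8), np.float64(0.4))
s5 (388, 345) (np.float64(-96.6), np.float64(23.3))
```

Scoop tilt is about 15° against 22° for the tool. Lift 90 mm while reducing the tilt.

step_arm(commands=[-0.0015,0,-0.004,0,0,0,-0.005,0,-0.012,0,0.5,0,-0.009,0,-0.022,0,1.5,0,-0.013,0,-0.032,0,2.5,0,-0.017,0,-0.042,0,4,0,-0.021,0,-0.052,0,5.5,0,-0.025,0,-0.062,0,7,0,-0.029,0,-0.072,0,8.5,0,-0.032,0,-0.079,0,9.5,0,-0.034,0,-0.083,0,10,0])

```text
t: 11.6
tcp_pos: [0.5025, -0.3077, 0.1421]
tool_rot: [0.215, 0.971, -0.023, 0.102]
force: [0.4, 0.3, -2.8]
finger_gap: 0.214
gripper_force: 102.5
```

Run:
```python
from h import *
t=snap("top","t8");hs=cv2.cvtColor(t["pixels"],cv2.COLOR_BGR2HSV);o=pickle.load(open("pics/top0.pkl","rb"))
g=cv2.cvtColor(o["pixels"],cv2.COLOR_BGR2GRAY)
print("pan rows @x=227",[(y,int(g[y,227])) for y in list(range(116,130))+list(range(190,206))])
print("cols @y=160",[(x,int(g[160,x])) for x in list(range(178,194))+list(range(262,276))])
# current target guess: grip 85 behind pan centre along u
to(.645-.085*.906,-.004+.085*.423,.16,65)
```

```text
pan rows @x=227 [(116, 180), (117, 180), (118, 173), (119, 187), (120, 177), (121, 190), (122, 197), (123, 216), (124, 218), (125, 219), (126, 217), (127, 209), (128, 200), (129, 199), (190, 204), (191, 203), (192, 202), (193, 203), (194, 202), (195, 198), (196, 170), (197, 200), (198, 221), (199, 222), (200, 222), (201, 223), (202, 222), (203, 218), (204, 190), (205, 174)]
cols @y=160 [(178, 120), (179, 133), (180, 151), (181, 168), (182, 177), (183, 174), (184, 163), (185, 183), (186, 204), (187, 203), (188, 201), (189, 201), (190, 201), (191, 200), (192, 202), (193, 200), (262, 201), (263, 201), (264, 199), (265, 199), (266, 198), (267, 208), (268, 204), (269, 152), (270, 151), (271, 157), (272, 157), (273, 150), (274, 144), (275, 140)]
t 11.65 tcp [ 0.5029 -0.308   0.1425] q [-0.77  0.54  1.77  0.11  0.64 -1.99] shift [ 0.079   0.3356 -0.0352] closing 65.02 turnz 0.019198179998952014 tilt z [ 0.19  -0.089 -0.978] F [-0.7 -1.6 -2.2] gap 0.21433613328053414 102.43985295295715
```

Run:
```python
from h import *
o=pickle.load(open("pics/top0.pkl","rb"));c=onz(o,226.2,161.5,.0845);print(c)
for p in((226,127.5),(226,195.5),(185,161),(267.5,161)):print(onz(o,*p,.0845).round(3))
u=np.array([.906,-.423,0]);g=c-.085*u;to(g[0],g[1],.16,65)
```

```text
[ 0.63594896 -0.00219258  0.0845    ]
[0.723 0.005 0.085]
[ 0.552 -0.008  0.085]
[0.633 0.097 0.085]
[ 0.642 -0.101  0.085]
t 11.65 tcp [ 0.5029 -0.308   0.1425] q [-0.77  0.54  1.77  0.11  0.64 -1.99] shift [ 0.0877  0.3335 -0.0371] closing 65.02 turnz 0.019198179998952014 tilt z [ 0.19  -0.089 -0.978] F [-0.7 -1.6 -2.2] gap 0.21433613328053414 102.43985295295715
```

step_arm(commands=[0.0018,0.0067,-0.0007,0,0,0,0.005,0.019,-0.002,0,0,0,0.0095,0.036,-0.004,0,0,0,0.015,0.056,-0.006,0,0,0,0.021,0.078,-0.009,0,0,0,0.027,0.101,-0.011,0,0,0,0.033,0.124,-0.014,0,0,0,0.039,0.147,-0.016,0,0,0,0.045,0.17,-0.019,0,0,0,0.051,0.193,-0.021,0,0,0])

```text
t: 12.65
tcp_pos: [0.5334, -0.1071, 0.1506]
tool_rot: [0.215, 0.971, -0.022, 0.101]
force: [0.2, 0.2, -2.3]
finger_gap: 0.218
gripper_force: 102.4
```

step_arm(commands=[0.006,0.023,-0.002,0,0,0,0.0115,0.044,-0.005,0,0,0,0.017,0.064,-0.007,0,0,0,0.0215,0.082,-0.009,0,0,0,0.0255,0.098,-0.011,0,0,0,0.029,0.112,-0.013,0,0,0,0.032,0.123,-0.014,0,0,0,0.0345,0.132,-0.015,0,0,0,0.036,0.138,-0.016,0,0,0,0.037,0.14,-0.016,0,0,0])

```text
t: 13.65
tcp_pos: [0.5578, 0.0347, 0.1591]
tool_rot: [0.215, 0.971, -0.023, 0.102]
force: [0.4, -0.5, -2.3]
finger_gap: 0.216
gripper_force: 102.5
```

Run:
```python
from h import *
to(.637-.077,-.002+.036,.1,65)
s=snap("scene","s9")
u=np.array([.906,-.423,0]);v=np.array([.423,.906,0])
# near side wall corners: dump bright/dark structure via Canny corners near the prediction
T=manip.sense()["tcp_pos"]
for lx,lz in((39,-21),(39,3),(130,-14)):
    print(lx,np.round(proj(s,T+u*lx/1000-v*.07+np.array([0,0,lz/1000])),1))
g=cv2.cvtColor(s["pixels"],cv2.COLOR_BGR2GRAY)
f=cv2.goodFeaturesToTrack(g[140:260,220:380],30,.03,5)[:,0]+[220,140];print(f.astype(int).tolist())
```

```text
t 13.65 tcp [0.5578 0.0347 0.1591] q [-0.1   0.49  1.81 -0.11  0.65 -1.15] shift [0.0101 0.0003 0.0583] closing 65.05 turnz 0.05214677627600395 tilt z [ 0.189 -0.088 -0.978] F [ 0.4 -0.5 -2.3] gap 0.2159341815011958 102.47716784477234
39 [272.3 173. ]
39 [272.1 164.1]
130 [305.6 166.5]
[[324, 225], [266, 169], [255, 144], [314, 224], [315, 175], [355, 201], [328, 182], [224, 161], [261, 146], [239, 141], [355, 193], [377, 199], [242, 148], [367, 194], [252, 169], [330, 222], [302, 141], [321, 195], [342, 195], [237, 167], [333, 187], [257, 164], [296, 143], [226, 154], [299, 170], [329, 233], [256, 157], [361, 217], [246, 156], [316, 205]]
```

step_arm(commands=[0.0005,0,0.002,0,0.5,0,0.0015,0,0.007,0,1,0,0.0025,0,0.012,0,1.6,0,0.0036,0,0.017,0,2.2,0,0.0047,0,0.022,0,2.8,0,0.0058,0,0.027,0,3.4,0,0.0069,0,0.032,0,4,0,0.0079,0,0.037,0,4.5,0,0.0088,0,0.041,0,4.8,0,0.0094,0,0.044,0,5,0])

```text
t: 14.7
tcp_pos: [0.5577, 0.0341, 0.1137]
tool_rot: [0.216, 0.975, -0.013, 0.059]
force: [0.3, 0.5, -3.3]
finger_gap: 0.217
gripper_force: 102.4
```

Run:
```python
from h import *
to(.637-.077,-.002+.036,.1055,65)
s=snap("scene","s10");T=manip.sense()["tcp_pos"]
u=np.array([.906,-.423,0]);v=np.array([.423,.906,0])
P=lambda lx,ly,lz:np.array(proj(s,T+u*lx/1000+v*ly/1000+np.array([0,0,lz/1000])))
# Near wall edge check: level scoop wall face predicted; find edges by vertical gray profiles along it
g=cv2.GaussianBlur(cv2.cvtColor(s["pixels"],cv2.COLOR_BGR2GRAY),(0,0),.7).astype(int)
for lx in(42,55,70,85,100,115,125):
    p=P(lx,-70,-21);print(lx,p.round(1),g[int(p[1])-12:int(p[1])+9,int(round(p[0]))].tolist())
```

```text
t 14.7 tcp [0.5577 0.0341 0.1137] q [-0.12  0.58  1.78 -0.06  0.67 -1.21] shift [-0.0011  0.0009  0.0084] closing 65.02 turnz 0.019708747256061088 tilt z [ 0.11  -0.051 -0.993] F [ 0.3  0.5 -3.3] gap 0.2174672796053438 102.44324684143066
42 [274.  189.3] [194, 195, 195, 195, 187, 161, 133, 124, 124, 124, 124, 125, 125, 142, 193, 212, 213, 202, 170, 151, 168]
55 [278.7 188.7] [165, 172, 187, 194, 194, 187, 160, 133, 124, 124, 124, 125, 128, 150, 194, 211, 213, 213, 213, 213, 203]
70 [284.2 188. ] [171, 171, 174, 183, 180, 167, 164, 150, 131, 124, 124, 125, 125, 126, 145, 193, 211, 213, 213, 213, 213]
85 [289.6 187.3] [171, 171, 169, 172, 182, 176, 168, 157, 135, 125, 124, 125, 126, 128, 148, 194, 211, 212, 212, 212, 213]
100 [294.9 186.6] [203, 180, 170, 169, 169, 169, 169, 166, 161, 153, 134, 125, 126, 127, 145, 194, 213, 214, 213, 213, 208]
115 [300.2 185.9] [200, 212, 212, 212, 212, 211, 203, 187, 191, 194, 192, 180, 154, 134, 131, 154, 197, 213, 213, 207, 184]
125 [303.8 185.4] [176, 201, 212, 213, 212, 212, 213, 213, 215, 215, 214, 213, 212, 212, 208, 204, 211, 212, 198, 165, 138]
```

step_arm(commands=[0.0002,0,0.0015,0,-0.5,0,0.0004,0,0.003,0,-1,0,0.0005,0,0.0045,0,-1.5,0,0.0007,0,0.0055,0,-1.5,0,0.0008,0,0.0065,0,-1.5,0,0.0009,0,0.0075,0,-1.5,0,0.001,0,0.008,0,-1.5,0,0.001,0,0.0085,0,-1.5,0,0.001,0,0.009,0,-1.5,0,0.001,0,0.009,0,-1.5,0])

```text
t: 15.75
tcp_pos: [0.5591, 0.034, 0.1066]
tool_rot: [0.215, 0.974, -0.016, 0.074]
force: [-4.5, 1.3, 7.4]
finger_gap: 0.216
gripper_force: 103.9
```

step_arm(commands=[0,0,0,0,0,0,0,0,0,0,0,0,0,0,0,0,0,0,0,0,0,0,0,0,0,0,0,0,0,0,0,0,0,0,0,0,0,0,0,0,0,0,0,0,0,0,0,0,0,0,0,0,0,0,0,0,0,0,0,0], jaw=80)

```text
t: 16.75
tcp_pos: [0.5579, 0.034, 0.1051]
tool_rot: [0.216, 0.974, -0.016, 0.072]
force: [0.5, 0.2, -0.3]
finger_gap: 0.802
gripper_force: 0.0
```

step_arm(commands=[0,0,-0.005,0,0,0,0,0,-0.015,0,0,0,0,0,-0.03,0,0,0,0,0,-0.05,0,0,0,0,0,-0.07,0,0,0,0,0,-0.09,0,0,0,0,0,-0.11,0,0,0,0,0,-0.12,0,0,0,0,0,-0.12,0,0,0,0,0,-0.12,0,0,0])

```text
t: 17.75
tcp_pos: [0.5415, 0.0416, 0.2237]
tool_rot: [0.216, 0.974, -0.016, 0.072]
force: [0.8, 0.3, -0.8]
finger_gap: 0.798
gripper_force: 0.0
```

Run:
```python
from h import *
to(.56,.034,.1055,65)
s=snap("scene","s11")
u=np.array([.906,-.423,0]);v=np.array([.423,.906,0]);O=np.array([.635,-.002,.0845])
P=lambda lx,ly,lz:np.array(proj(s,O+u*lx/1000+v*ly/1000+np.array([0,0,lz/1000])))
g=cv2.GaussianBlur(cv2.cvtColor(s["pixels"],cv2.COLOR_BGR2GRAY),(0,0),.7)
for lx in range(-60,60,8):
    p=P(lx,-70,0);c=g[int(p[1])-14:int(p[1])+9,int(round(p[0]))].astype(int);print(lx,p.round(1),int(p[1])-14,c.tolist())
# white cuvettes inside pan: mask
w=snap("wrist","w11");print([np.round(proj(w,O+u*a/1000+v*b/1000),0).tolist() for a,b in((-46,67),(-46,-67),(45,67),(45,-67),(-125,0))])
```

```text
t 17.75 tcp [0.5415 0.0416 0.2237] q [-0.1   0.38  1.74 -0.06  0.88 -1.2 ] shift [-0.0023  0.001   0.1198] closing 65.02 turnz 0.02035176856021792 tilt z [ 0.134 -0.062 -0.989] F [ 0.8  0.3 -0.8] gap 0.7978773261616293 0.0
-60 [267.9 192.9] 178 [167, 144, 121, 108, 106, 106, 110, 126, 161, 194, 206, 211, 213, 211, 197, 166, 156, 184, 216, 227, 228, 229, 229]
-52 [270.9 192.5] 178 [193, 191, 192, 184, 162, 133, 113, 108, 106, 106, 113, 131, 164, 196, 208, 198, 168, 157, 183, 214, 226, 228, 229]
-44 [273.8 192.1] 178 [194, 195, 195, 196, 193, 180, 152, 129, 123, 124, 124, 124, 124, 129, 154, 196, 200, 169, 151, 167, 211, 228, 229]
-36 [276.7 191.8] 177 [188, 192, 194, 195, 195, 195, 188, 163, 133, 124, 124, 124, 125, 125, 142, 191, 211, 212, 206, 183, 157, 166, 203]
-28 [279.6 191.4] 177 [160, 170, 185, 189, 192, 194, 188, 162, 133, 124, 123, 124, 124, 125, 141, 192, 211, 212, 213, 207, 184, 157, 160]
-20 [282.5 191. ] 176 [185, 178, 169, 166, 163, 169, 182, 174, 149, 129, 124, 124, 124, 126, 139, 176, 204, 212, 212, 212, 213, 209, 191]
-12 [285.4 190.6] 176 [179, 175, 172, 173, 171, 1
[... 564 characters left out ...]
, 130, 125, 125, 128, 140, 167, 201, 212, 212, 209, 194, 162, 137, 139]
28 [299.6 188.7] 174 [211, 211, 211, 211, 209, 197, 181, 172, 168, 162, 152, 134, 127, 128, 150, 196, 212, 213, 207, 183, 150, 135, 148]
36 [302.4 188.3] 174 [208, 211, 211, 212, 212, 212, 211, 211, 211, 210, 205, 186, 156, 141, 163, 200, 212, 211, 197, 161, 137, 144, 187]
44 [305.2 188. ] 173 [175, 195, 209, 212, 212, 212, 213, 213, 214, 214, 214, 213, 212, 211, 207, 202, 209, 208, 185, 150, 132, 145, 194]
52 [308.  187.6] 173 [172, 177, 195, 209, 212, 213, 213, 214, 214, 214, 214, 213, 213, 213, 213, 213, 206, 180, 146, 138, 167, 210, 226]
[[352.0, 235.0], [216.0, 235.0], [345.0, 307.0], [224.0, 307.0], [284.0, 156.0]]
```

The scoop sits level, and its bottom edge matches the predicted line to under 0.5 px. Next, a numerical check that the three cuvettes are inside.

Run:
```python
from h import *
u=np.array([.906,-.423,0]);v=np.array([.423,.906,0]);O=np.array([.635,-.002,.0845])
# rectify scoop floor (z~8 mm) to a 2 mm grid for both views
for n in("s11","w11"):
    d=pickle.load(open("pics/%s.pkl"%n,"rb"))
    xs=np.arange(-44,58,2);ys=np.arange(70,-71,-2)
    m=np.array([[proj(d,O+u*x/1000+v*y/1000+[0,0,.008]) for y in ys] for x in xs],np.float32)
    r=cv2.remap(d["pixels"],m[...,0],m[...,1],cv2.INTER_LINEAR)
    b=r.astype(int);c=b[...,2]-b[...,0];print(n,"warm range",np.percentile(c,[5,50,95]))
    k=((c>np.percentile(c,50)+3)*255).astype(np.uint8)
    N,_,st,ce=cv2.connectedComponentsWithStats(k)
    print([(int(s[4])*4,xs[int(q[1])],ys[int(q[0])],s[2]*2,s[3]*2) for s,q in zip(st[1:],ce[1:]) if s[4]>20])
    for i in range(0,len(xs),4): print(xs[i],' '.join('%3d'%t for t in cv2.cvtColor(r,cv2.COLOR_BGR2GRAY)[i,::2]))
```

```text
s11 warm range [-5. -2.  3.]
[(5520, np.int64(30), np.int64(4), np.int32(142), np.int32(60))]
-44  59  59  63  77  94 110 120 122 127 139 143 158 169 159 137 124 120 114 110 107 105 103 103 102 103 103 102 104 103 105 111 116 119 122 123 124
-36 115 126 158 174 179 189 178 179 183 179 179 179 171 173 171 171 180 175 175 177 173 173 171 168 165 139 125 125 123 123 123 124 124 123 124 125
-28 124 125 125 125 130 135 153 179 193 194 195 195 196 193 194 193 194 196 195 195 196 196 196 194 195 187 171 151 130 124 123 123 124 123 124 124
-20 124 126 126 127 135 158 184 192 194 194 194 194 194 194 194 194 195 195 195 195 195 195 196 196 196 196 181 164 144 126 124 122 123 123 124 125
-12 125 125 126 135 144 155 174 191 192 193 193 193 193 194 194 193 193 194 194 195 194 195 194 194 194 195 190 171 149 132 123 123 123 123 124 125
-4 125 126 125 125 129 135 156 179 191 188 178 173 171 155 140 161 166 172 180 172 159 155 159 171 184 177 161 144 134 128 123 123 122 123 124 125
4 125 127 126 134 152 157 165 171 167 167 167 167 171 177 178 177 171 167 170 179 172 170 169 165 165 165 159 154 145 1
[... 2401 characters left out ...]
 198 171 195 184 198 194 196 196 196 158 195 196 161 199 197 198 176 187 197 201 203 197 198 199 198 200 110  92
28  74  84 201 195 196 195 196 196 202 180 191 198 207 201 197 198 198 178 200 197 191 201 200 199 180 177 197 201 191 200 199 200 200 200 129  83
36 204 204 203 203 204 202 202 204 202 186 203 205 208 204 202 204 202 207 204 195 204 204 205 205 184 206 204 205 204 203 201 203 203 205 204 207
44 202 203 204 204 203 203 202 202 201 205 202 201 202 202 202 203 200 202 203 204 206 204 204 203 186 204 204 205 203 203 202 202 204 204 203 202
52 200 201 202 202 203 204 202 202 203 202 202 201 200 202 200 202 203 204 202 203 203 203 204 205 205 205 206 204 203 203 204 204 205 202 204 203
```

Three cuvettes are visible at lateral +32, 0 and −30 mm. Their near ends are at x≈−4 mm, so their middles are at about +18 mm, well inside the pan. Handing in.

```bash
python3 -c "
from station import manip
print(manip.sign_off())"
```

```text
the job is handed in; nothing more can be done
None
```

The loaded scoop is on the scale's pan, level, released and within about 5 mm of the centre, with all three cuvettes inside; the job is handed in at about 18 s of the 51 s allowed, but the sign-off returned no verdict.

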